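# Trip the hidden latch of a specimen cassette through its access slot

### The arm

A 6-joint arm with a two-finger parallel gripper is mounted at the origin on the work surface; the furniture and walls round the work are solid. World frame = base frame: x ahead of the robot, y to its left, z up, the work surface at z = 0. Lengths are in mm, angles in rad, forces in N, time in s.
With the tool pointing down it reaches from about 350 to 875 mm from the base axis. Payload 4.2 kg.
Tool frame: the origin (TCP) lies midway between the tips of the shut fingers; the grasp point (between the pads) lies 19 mm behind it; z points along the fingers, y is the line along which they close (so a half turn about z gives the same grasp; the last joint's range is limited). The gripper opens to 85 mm and grips with 20 to 120 N. Pads are 22 mm wide; open, the fingers measure 114 mm over their backs; the gripper's body (76 mm by 85 mm) begins 54 mm behind the grasp point. The pads swing forward as they close: fully open they stand 13 mm farther back than shut.
Start: joints at [-0.956, 0.385, 0.008, 0, -1.194, -0.259], TCP at [217.727, -585.828, 231.312] pointing down, gripper open.
Joint ranges: [-3.14, 3.14], [-1.21, 2.06], [-1.07, 1.41], [-3.16, 2.05], [-2.99, -0.16], [-3.1, 3.1]. Speed limits (rad/s): [2.79, 2.79, 3.14, 3.14, 3.14, 3.14].

### API

Orientations are given as a unit quaternion [x, y, z, w].
In Python, from bench import sensors, get_image, camera_params, job_done gives the robot as it stands.
- The arm moves only by the tool servo_tool, never from a script. Its argument "motion" is a list of rows, each an object with "travel": the shift along the tool's x, y, z as a fraction of full scale, a list of three; "rot": the turn, a rotation vector about the tool's x, y, z as a fraction of full scale, a list of three; "hand": the opening, from 0 (shut) to 1 (fully open). In form: [{"travel": [x, y, z], "rot": [wx, wy, wz], "hand": hand}, ...]. A call has 1 to 10 rows; each row shifts and turns the commanded pose from where the row before left it, along the tool's axes as they then stand; what a row does not reach is not made up. Full scale, the value 1, is 25 cm for a shift and 360 degrees for a turn. A row lasts 1/12 s, in which the tool goes at most 41.7 mm and 7.16 degrees, less where a joint would pass 70% of its speed; a pose out of reach is approached as far as the arm can. A call with a number of a shift or a turn outside -1 to 1 is refused whole. A call with a gripper value outside its range is refused whole. The fingers move at their own pace and stop on an object; the grip force is fixed at half the most. Time passes only in rows, so rows that do not move let the fingers close. It gives the time, the measured TCP pose, the force, the opening and the grip force at its end, in the units of the state.
- sensors.read_state(): the state, without advancing time (a new reading comes with each control period).
- get_image(name): name is "scene" or "top" or "wrist"; returns (picture, depth): 384x512x3 uint8, red, green, blue; 384x512 float32, mm along the optical axis (not along the pixel's ray), 0 where there is no reading.
- camera_params(name): a dict with "camera_matrix" (3x3 intrinsics, pixels), "R" (3x3) and "t" (3): a world point X has camera coordinates R X + t; the wrist camera has in their place "mount" (4x4, takes a point from camera to tool coordinates, whose origin is the TCP and whose axes are the flange's). Camera axes: x right, y down, z forward; pixel columns grow to the right and rows downward; lengths in mm; the calibration is good to about 2 mm. A picture is of the moment at which its call begins: read the wrist's pose just before it. camera_params takes no time and is no camera call.
- job_done(): hands the job in; it is judged then, once.
The state is a dict: "clock": time; "joints": joint angles; "joint_vel": joint speeds; "joint_efforts": joint torques, N m; "position": TCP position; "ee_rot": TCP orientation; "contact_force": force on the tool from outside, world axes, zero at the start; "wrist_torque": the same for the moment, N m; "gripper_width": finger opening in mm; "grasp_force": force on a finger pad.
Only numpy, scipy, OpenCV 4.12 (cv2) and the standard library are available. Lean on these libraries where they do the work, as an engineer would, in place of code of your own. Each camera call takes 0.05 s, during which the arm holds its last target. There are 200 camera calls.

### The job

The drawer of the specimen cassette is latched shut. Take the thin-shafted driver out of its stand, put its shaft down through the small slot in the cassette's top, feel along the slot for the spring-loaded release button hidden inside and press it home gently, never bearing on the cassette with more than about 2 kg (20 N), so that the drawer springs open. Then stand the driver back in its stand and leave the small items around it where they are.

Things in the scene. Friction and masses are not known exactly. Their poses are not given: they have to be found in the camera images.
- cassette: Grey sheet-metal specimen cassette, 100 x 100 x 62 mm high, aluminium top plate, fixed to the bench. Origin at the centre of its underside, z up; the drawer in its -x side springs out along -x; y runs along the slot in the top. Between robot and cassette, to the left, a screen stands across the bench (x about 0.31, y 0.26 to -0.25, top z = 0.41): pass over it; a wall rises at x = 0.70.
- access_slot (a point): Centre of the mouth of the small access slot, in the upper face of the cassette's 4 mm thick top plate (62 mm above its underside, 12 mm from its middle along its +x). Axes as the cassette. The slot is 34 mm long along y and 9 mm wide along x, with plain edges.
- sill_mid (a point): Point 16 mm straight below access_slot, on the flat steel sill that closes the slot off below; it is rubber-mounted and yields about 1 mm per 6 N. It has one pocket, 9 mm along y by 10 mm along x, centred across the slot; its place along y is hidden and differs each time: its centre is within 10.5 mm of this point. The release button's top lies in it, 6 mm below the sill.
- release_button (a joint): Travel of the spring-loaded release button straight down, in m: 0 is up, at rest. It takes about 3 N to start and about 6 N at 5 mm, where the latch lets the drawer go; at 8 mm (about 7 N) it meets a stop on the rubber-mounted sill. It springs back up when left.
- cassette_drawer (a joint): Travel of the cassette's drawer in m: 0 is shut; about 0.042 is open against its stop. Its own spring throws it open (about 4 N, in about half a second) as soon as the latch lets go; until then it is held. The drawer is 88 mm wide and its front, with a small finger lip, lies below 35 mm height.
- driver_grip (a point): Centre of the driver's round handle (27 mm diameter, 92 mm long, along the driver's axis). Its y axis runs along the driver from the tip to the handle's end, and points up while the driver stands in the stand. The driver weighs 50 to 85 g.
- driver_tip (a point): Flat end of the driver's steel shaft (4.4 mm diameter, 98 mm long below the handle), 144 mm from the handle's centre along the driver's axis. Its y axis is as that of driver_grip.
- stand_hole (a point): Centre of the mouth of the hole in the top of the tool stand, a grey block 50 x 50 x 64 mm high on a 60 mm square foot, fixed to the bench. The vertical hole is 9 mm in diameter and 58 mm deep; the driver stands upright in it on its tip, shaft down, a little loose.
- objective_can_mid (a point): Middle of a black objective can with a ribbed grey cap, 37 mm diameter, 54 mm high, standing loose (27 mm up). To be left alone.
- eyepiece_mid (a point): Middle of a black spare eyepiece, 34 mm diameter, 51 mm high, standing loose (25 mm up). To be left alone.
- mount_mid (a point): Middle of a black round specimen mount, 30 mm diameter, 19 mm high, lying loose on the bench. To be left alone.
Not all that is in view belongs to the job. Of the things that look like the cassette, the larger one is meant.

How it is judged (in metres and radians):
On the way, in this order (a step that is already met when the one before it is completed fails the run):
1. the driver's tip is in the slot and presses the release button down in its pocket (value of joint release_button above 0.0015 m and value of joint cassette_drawer below 0.01 m and z of driver_tip in the frame of access_slot below -0.018 m and horizontal distance between driver_tip and access_slot below 0.02 m and contact force between driver and cassette above 1 N), for 0.02 s.
2. the drawer has sprung open with the driver's tip still in the slot (value of joint cassette_drawer above 0.03 m and z of driver_tip in the frame of access_slot below -0.002 m and horizontal distance between driver_tip and access_slot below 0.02 m), for 0.02 s.
At the end, for the whole second after the job is handed in: The drawer is open by more than 35 mm, and the driver stands at rest in the stand's hole: its tip at least 50 mm down, within 7 mm of the hole's axis, the driver within 0.2 rad of upright (value of joint cassette_drawer above 0.035 m and horizontal distance between driver_tip and stand_hole below 0.007 m and z of driver_tip in the frame of stand_hole below -0.05 m and angle between driver_grip's own y axis and vertical below 0.2 rad and linear speed of driver below 0.03 m/s); the robot touches nothing.
It fails at once if the driver bears on the cassette with more than 22 N (contact force between driver and cassette above 22 N).
It fails at once if the objective can, the eyepiece or the mount is moved by more than 20 mm (distance of any of objective_can_mid, eyepiece_mid, mount_mid from where it was at the start of the episode above 0.02 m).
It also fails if it takes over 61 s, if anything falls off the work surface, if the arm or the gripper's body presses on something with over 40 N, if the wrist force passes 120 N, or if a joint passes its speed limit or range.

## Working session

There is one attempt and no reset: what is moved stays moved. The work goes in short steps, Python scripts to look and compute and a tool call to move; the robot and the scene stay as the last step left them, time stands still between calls to the robot, and variables do not carry over. Pictures are saved under pics/ and viewed, at most 10 in all, crops included, and the job is handed in when it is done.

Besides the shell and the picture viewer there is one more tool, called after ">>>" as name([rows], argument=value, ...), one row to a line, values as JSON. servo_tool: Moves the arm, as the interface text tells. Its arguments: {"type":"object","properties":{"motion":{"type":"array"}},"required":["motion"]}

```bash
mkdir -p pics; ls; python3 - <<'E'
from bench import sensors, get_image, camera_params
import cv2, numpy as np
for n in ("scene","top"):
    im,d=get_image(n); cv2.imwrite(f"pics/{n}0.png",im[:,:,::-1]); np.save(f"pics/{n}0.npy",d)
    p=camera_params(n); print(n,{k:np.round(v,3).tolist() for k,v in p.items()})
print(camera_params("wrist")["mount"])
print(sensors.read_state())
E
```

```text
pics
scene {'camera_matrix': [[440.404, 0.0, 256.519], [0.0, 440.404, 192.938], [0.0, 0.0, 1.0]], 'R': [[-0.977, 0.215, 0.003], [0.091, 0.425, -0.901], [-0.195, -0.879, -0.434]], 't': [437.231, 222.623, 748.936]}
top {'camera_matrix': [[469.222, 0.0, 253.219], [0.0, 469.222, 194.138], [0.0, 0.0, 1.0]], 'R': [[0.011, -1.0, 0.005], [-0.99, -0.011, -0.137], [0.137, -0.004, -0.991]], 't': [-365.725, 356.506, 1197.993]}
[[-5.57249662e-04 -9.57790645e-01 -2.87466118e-01  7.38312045e+01]
 [ 9.99999842e-01 -5.54379291e-04 -9.13856386e-05  2.62515795e-01]
 [-7.18369532e-05 -2.87466124e-01  9.57790803e-01 -1.42139891e+02]
 [ 0.00000000e+00  0.00000000e+00  0.00000000e+00  1.00000000e+00]]
{'clock': 0.1, 'joints': array([-9.56395678e-01,  3.85466157e-01,  6.77695445e-03, -3.70804020e-04,
       -1.19402703e+00, -2.58625244e-01]), 'joint_vel': array([-0.00049566, -0.0033374 ,  0.00141368,  0.00196716,  0.00106105,
       -0.00134061]), 'joint_efforts': array([ 5.60558055e-04, -3.93318951e+01,  1.88929385e+01,  4.19785917e+00,
       -2.55585073e-03,  4.39337015e-06]), 'position': array([ 217.53371126, -585.37122009,  230.35432491]), 'ee_rot': array([-1.76883621e-01,  9.84231291e-01,  9.42797200e-04, -2.49677556e-04]), 'contact_force': array([-0.16392222, -0.32489653,  0.10802438]), 'wrist_torque': array([-0.00048455,  0.01374096,  0.01443934]), 'grasp_force': 0.0, 'gripper_width': 85.097245843681}
```

View pics/scene0.png

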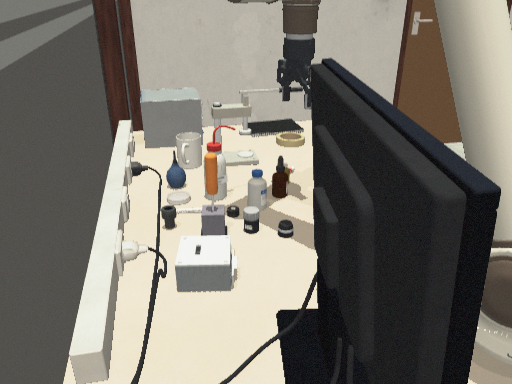

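View pics/top0.png

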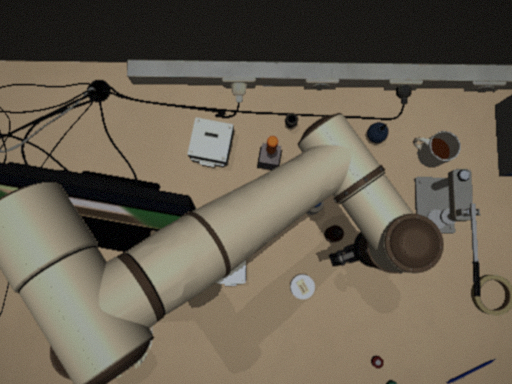

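Scene: an orange driver handle at (211,172) above a grey stand at (213,220). The cassette is at (205,262), with its slot at about (198,249). Top: cassette at (212,141) with slot (211,135), driver (271,144) over stand (269,157), and a second pale box partly under the arm at (235,272), which could be the smaller look-alike. Next I'll enlarge these and get 3D positions.

```bash
cat > h.py <<'E'
import numpy as np, cv2
from bench import camera_params
def w(n,u,v,z=None,d=None):
    "pixel -> world, by plane height z or by depth d"
    p=camera_params(n);K=np.array(p["camera_matrix"]);R=np.array(p["R"]);t=np.array(p["t"])
    r=R.T@np.linalg.solve(K,[u,v,1.]);c=-R.T@t
    return c+r*(d if d is not None else (z-c[2])/r[2])
E
python3 - <<'E'
from h import *
a=cv2.imread("pics/top0.png")[105:185,180:300]; b=cv2.imread("pics/scene0.png")[135:300,150:310]
a=cv2.resize(a,(800,533),interpolation=3)
cv2.imwrite("pics/topc.png",a)
cv2.imwrite("pics/scc.png",cv2.resize(b,(582,600),interpolation=3))
d=np.load("pics/top0.npy")
for q in [(200,128),(225,150),(211,135),(271,144),(269,159),(235,272),(291,120),(222,270)]:
    print(q,d[q[1],q[0]],w("top",*q,d=d[q[1],q[0]]).round(1))
d=np.load("pics/scene0.npy")
for q in [(211,172),(214,225),(185,242),(225,242),(169,215),(251,220),(285,228),(233,211)]:
    print(q,w("scene",*q,d=d[q[1],q[0]]).round(1))
E
```

```text
(200, 128) 1208.589 [ 525.7 -222.7   63.1]
(225, 150) 1199.5675 [ 468.2 -288.3   64.5]
(211, 135) 1225.1761 [ 512.5 -249.8   44.6]
(271, 144) 1068.2513 [ 452.6 -400.4  195.4]
(269, 159) 1199.1797 [ 446.5 -401.    62.3]
(235, 272) 1177.706 [ 160.2 -318.1   44. ]
(291, 120) 1228.8713 [ 554.6 -458.6   47.6]
(222, 270) 579.57214 [ 178.8 -321.7  650.4]
(211, 172) [ 461.  -389.4  159.4]
(214, 225) [ 460.9 -378.4   36.5]
(185, 242) [ 530.  -279.4   62.2]
(225, 242) [ 453.1 -264.7   61. ]
(169, 215) [ 556.3 -444.8   37.2]
(251, 220) [ 375.6 -385.7   35.1]
(285, 228) [ 304.7 -352.    24.7]
(233, 211) [ 402.9 -470.4   17.1]
```

View pics/topc.png

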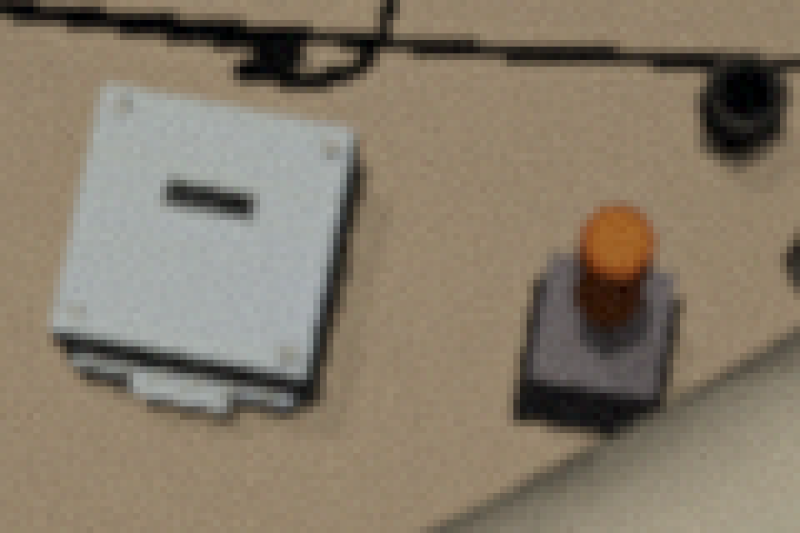

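View pics/scc.png

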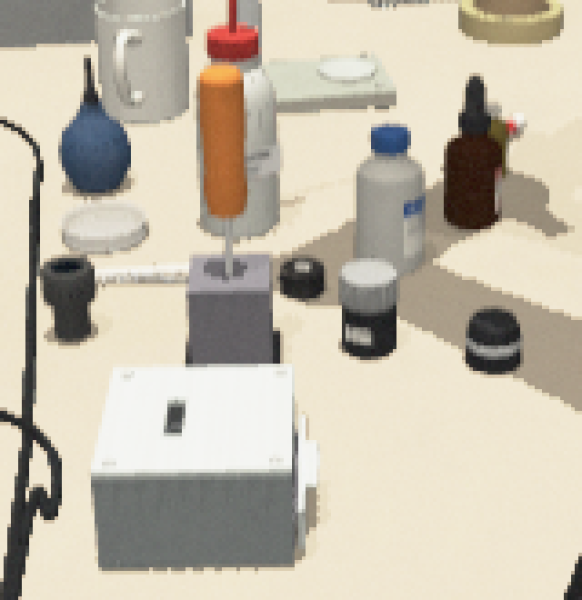

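The cassette meant is the one with the slot at top (211,135). It measures about 100 mm on a side with its top at z≈62, which fits; the pale box at (235,272) is at z≈44, so it's the smaller look-alike. The stand with the orange driver is at top (269,157). The small black items are the eyepiece (scene 169,217), can (251,220) and mount (233,211).

```bash
python3 - <<'E'
from h import *
T=lambda u,v,z: w("top",180+(u+.5)/6.6667-.5,105+(v+.5)/6.6625-.5,z)
S=lambda u,v,z: w("scene",150+(u+.5)/3.6375-.5,135+(v+.5)/3.636-.5,z)
c=[T(*q,62) for q in [(103,82),(355,130),(305,380),(53,332)]]
for i in range(4): e=c[(i+1)%4]-c[i]; print(c[i].round(1),"edge",np.linalg.norm(e).round(1),np.degrees(np.arctan2(e[1],e[0])).round(1))
print("centre",np.mean(c,0).round(1),"slot top",T(209,197,62).round(1),"scene slot",S(175,417,62).round(1))
print("cassette scene corners",[S(*q,62).round(1) for q in [(127,370),(292,366),(297,470),(93,472)]])
print("handle end top",T(617,240,196).round(1),"handle bottom front (scene)",[S(228,213,104).round(1),S(222,70,196).round(1)],"shaft in hole",S(229,275,64).round(1),"hole", S(226,267,64).round(1))
print("stand top",[T(*q,64).round(1) for q in [(550,255),(678,298),(660,397),(522,380)]])
print("stand scene",[S(*q,64).round(1) for q in [(192,256),(266,256),(272,292),(188,292)]])
d=np.load("pics/scene0.npy")
for q in [(214,147),(220,180),(257,175),(215,195)]: print(q,w("scene",*q,d=d[q[1],q[0]]).round())
E
```

```text
[ 555.5 -209.    62. ] edge 99.7 -100.4
[ 537.5 -307.    62. ] edge 100.5 170.0
[ 438.5 -289.5   62. ] edge 98.6 79.7
[ 456.1 -192.5   62. ] edge 100.7 -9.4
centre [ 496.9 -249.5   62. ] slot top [ 510.1 -251.1   62. ] scene slot [ 508.1 -248.1   62. ]
cassette scene corners [array([ 529.3, -301. ,   62. ]), array([ 439.7, -286. ,   62. ]), array([ 453.5, -187.2,   62. ]), array([ 552.8, -206.9,   62. ])]
handle end top [ 460.5 -402.9  196. ] handle bottom front (scene) [array([ 459. , -400.6,  104. ]), array([ 458.8, -400.2,  196. ])] shaft in hole [ 460.5 -396.4   64. ] hole [ 461.  -407.3   64. ]
stand top [array([ 488.2, -382.9,   64. ]), array([ 471.9, -432.2,   64. ]), array([ 433. , -425.4,   64. ]), array([ 439. , -372.6,   64. ])]
stand scene [array([ 479.9, -426.5,   64. ]), array([ 434.7, -416.8,   64. ]), array([ 438.1, -369.4,   64. ]), array([ 487.3, -380. ,   64. ])]
(214, 147) [ 430. -582.  145.]
(220, 180) [ 419. -570.   58.]
(257, 175) [ 336. -503.   93.]
(215, 195) [ 434. -569.   17.]
```

The two views agree. Cassette yaw is about −10° and the slot is at about (508.7, −251.3, 62). The driver is nearly upright at about (460, −401.5), with its handle top at z≈196. First I turn the tool to the cassette's axes.

>>> servo_tool([
  {"travel":[0,0,-0.01],"rot":[0,0,0.0169],"hand":1},
  {"travel":[0,0,-0.01],"rot":[0,0,0.0169],"hand":1},
  {"travel":[0,0,-0.01],"rot":[0,0,0.0169],"hand":1},
  {"travel":[0,0,-0.01],"rot":[0,0,0.0169],"hand":1},
  {"travel":[0,0,-0.01],"rot":[0,0,0.0169],"hand":1},
  {"travel":[-0.08,0.085,0],"rot":[0,0,0],"hand":1},
  {"travel":[-0.08,0.085,0],"rot":[0,0,0],"hand":1},
  {"travel":[-0.08,0.085,0],"rot":[0,0,0],"hand":1},
  {"travel":[-0.08,0.085,0],"rot":[0,0,0],"hand":1},
  {"travel":[0,0,0],"rot":[0,0,0],"hand":1},
])

```text
clock: 0.93
position: [314.4, -513.6, 243.3]
ee_rot: [0.085, 0.996, 0.001, 0.0]
contact_force: [-0.1, 0.3, -0.2]
gripper_width: 85.6
grasp_force: 0.0
```

>>> servo_tool([
  {"travel":[-0.083,0.09,0],"rot":[0,0,0],"hand":1},
  {"travel":[-0.083,0.09,0],"rot":[0,0,0],"hand":1},
  {"travel":[-0.083,0.09,0],"rot":[0,0,0],"hand":1},
  {"travel":[-0.083,0.09,0],"rot":[0,0,0],"hand":1},
  {"travel":[-0.083,0.09,0],"rot":[0,0,0],"hand":1},
  {"travel":[-0.083,0.088,0],"rot":[0,0,0],"hand":1},
  {"travel":[0,0,0],"rot":[0,0,0],"hand":1},
])

```text
clock: 1.52
position: [460.5, -402.9, 243.0]
ee_rot: [0.085, 0.996, 0.0, 0.0]
contact_force: [-0.0, -0.8, 0.3]
gripper_width: 85.4
grasp_force: 0.0
```

```bash
cat >> h.py <<'E'
def wrist(st,u,v,z=None,d=None):
    "wrist pixel -> world, by plane height z or depth d"
    from scipy.spatial.transform import Rotation as Ro
    p=camera_params("wrist");K=np.array(p["camera_matrix"]);M=np.array(p["mount"])
    A=Ro.from_quat(st["ee_rot"]).as_matrix()
    c=A@M[:3,3]+st["position"]; r=A@M[:3,:3]@np.linalg.solve(K,[u,v,1.])
    return c+r*(d if d is not None else (z-c[2])/r[2])
E
python3 - <<'E'
from h import *
from bench import sensors,get_image
import pickle
st=sensors.read_state(); im,d=get_image("wrist")
pickle.dump((st,d),open("w1.pkl","wb")); cv2.imwrite("pics/w1.png",im[:,:,::-1])
print(st["position"],camera_params("wrist")["camera_matrix"])
E
```

```text
[ 460.50111735 -402.9023882   243.01313666] [[279.86350401   0.         252.36558719]
 [  0.         279.86350401 193.44969291]
 [  0.           0.           1.        ]]
```

View pics/w1.png

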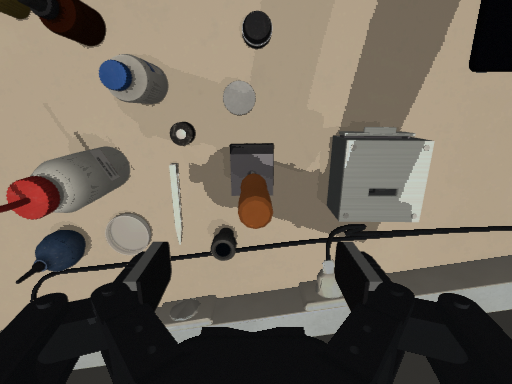

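The wrist view shows the handle end at about (256,213), the shaft entering the stand near (253,175), the cassette's slot at (383,192), and the fingers spread evenly on either side.

```bash
python3 - <<'E'
from h import *
import pickle
st,d=pickle.load(open("w1.pkl","rb"))
print("handle end",wrist(st,256,213,196).round(1), wrist(st,256,213,d=d[213,256]).round(1))
print("slot",wrist(st,383,192,62).round(1))
print("cassette corners",[wrist(st,*q,62).round(1) for q in [(347,139),(432,139),(421,220),(341,219)]])
im=cv2.imread("pics/w1.png"); o=np.argwhere((im[...,2]>110)&(im[...,0]<60)&(im[...,1]<110)&(im[...,2]>1.6*im[...,1]))
o=o[(abs(o[:,1]-255)<30)&(abs(o[:,0]-205)<45)]
z=np.array([wrist(st,u,v,d=d[v,u]) for v,u in o]); t=z[z[:,2]>190]; print(len(t),np.median(t,0),(t.min(0)+t.max(0))/2)
from scipy.spatial.transform import Rotation as Ro
cv2.imwrite("pics/w1c.png",cv2.resize(im[115:240,215:440],(800,444),interpolation=3))
E
```

```text
handle end [ 458.6 -400.   196. ] [ 458.9 -400.   195.2]
slot [ 508.3 -251.6   62. ]
cassette corners [array([ 437.8, -289.6,   62. ]), array([ 454.3, -194.1,   62. ]), array([ 552.9, -206.5,   62. ]), array([ 534.6, -304.2,   62. ])]
724 [ 458.10318007 -401.46565726  195.32943285] [ 429.44286305 -401.77799721  288.5524804 ]
```

View pics/w1c.png

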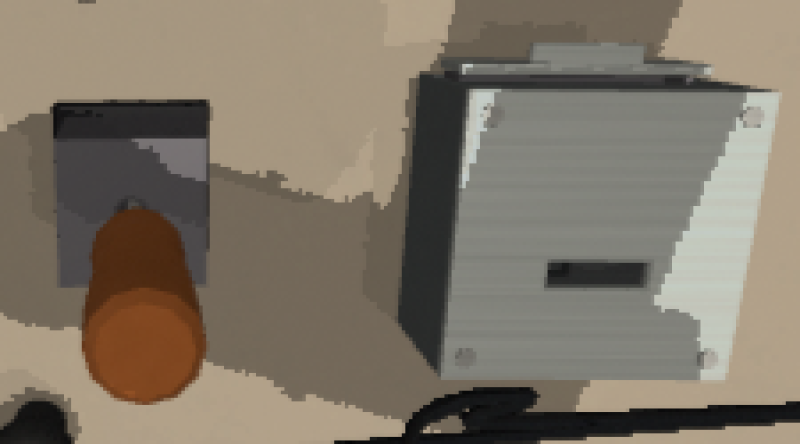

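>>> servo_tool([
  {"travel":[0.008,0.007,0.03],"rot":[0,0,0],"hand":1},
  {"travel":[0,0,0.08],"rot":[0,0,0],"hand":1},
  {"travel":[0,0,0.1],"rot":[0,0,0],"hand":1},
  {"travel":[0,0,0.1],"rot":[0,0,0],"hand":1},
  {"travel":[0,0,0.06],"rot":[0,0,0],"hand":1},
  {"travel":[0,0,0.042],"rot":[0,0,0],"hand":1},
  {"travel":[0,0,0],"rot":[0,0,0],"hand":0.6},
  {"travel":[0,0,0],"rot":[0,0,0],"hand":0.3},
  {"travel":[0,0,0],"rot":[0,0,0],"hand":0},
  {"travel":[0,0,0],"rot":[0,0,0],"hand":0},
])

```text
clock: 2.4
position: [456.2, -403.9, 142.3]
ee_rot: [0.088, 0.996, -0.001, 0.001]
contact_force: [-0.7, -0.3, -0.1]
gripper_width: 38.6
grasp_force: 0.0
```

>>> servo_tool([
  {"travel":[0,0,0],"rot":[0,0,0],"hand":0},
  {"travel":[0,0,0],"rot":[0,0,0],"hand":0},
  {"travel":[0,0,0],"rot":[0,0,0],"hand":0},
  {"travel":[0,0,0],"rot":[0,0,0],"hand":0},
  {"travel":[0,0,0],"rot":[0,0,0],"hand":0},
  {"travel":[0,0,0],"rot":[0,0,0],"hand":0},
])

```text
clock: 2.9
position: [456.3, -403.6, 142.1]
ee_rot: [0.087, 0.996, -0.001, 0.001]
contact_force: [-0.2, 1.0, 5.6]
gripper_width: 25.6
grasp_force: 58.7
```

>>> servo_tool([
  {"travel":[0,0,-0.02],"rot":[0,0,0],"hand":0},
  {"travel":[0,0,-0.04],"rot":[0,0,0],"hand":0},
  {"travel":[0,0,-0.06],"rot":[0,0,0],"hand":0},
  {"travel":[0,0,-0.08],"rot":[0,0,0],"hand":0},
  {"travel":[0,0,-0.08],"rot":[0,0,0],"hand":0},
  {"travel":[0,0,-0.06],"rot":[0,0,0],"hand":0},
  {"travel":[0,0,-0.02],"rot":[0,0,0],"hand":0},
  {"travel":[0,0,0],"rot":[0,0,0],"hand":0},
  {"travel":[0,0,0],"rot":[0,0,0],"hand":0},
])

```text
clock: 3.65
position: [455.2, -402.8, 230.1]
ee_rot: [0.088, 0.996, 0.001, -0.0]
contact_force: [-0.1, 0.3, -0.8]
gripper_width: 26.2
grasp_force: 59.0
```

```bash
python3 - <<'E'
from h import *
from bench import sensors,get_image
import pickle
st=sensors.read_state(); im,d=get_image("wrist")
pickle.dump((st,d),open("w2.pkl","wb")); cv2.imwrite("pics/w2.png",im[:,:,::-1])
i2,d2=get_image("scene"); cv2.imwrite("pics/s2.png",i2[:,:,::-1]); np.save("pics/s2.npy",d2)
a=cv2.resize(im[90:290,170:420,::-1],(500,400),interpolation=3); b=cv2.resize(i2[90:290,140:290,::-1],(300,400),interpolation=3)
cv2.imwrite("pics/c2.png",np.hstack([a,b]))
print(st["position"],st["ee_rot"],st["contact_force"],st["wrist_torque"])
E
```

```text
[ 455.24315865 -402.8244149   230.12098693] [ 8.76075232e-02  9.96154818e-01  5.44379735e-04 -4.52480431e-04] [-0.08607187  0.28367295 -0.78252478] [-0.01306962 -0.02579355 -0.02505688]
```

View pics/c2.png

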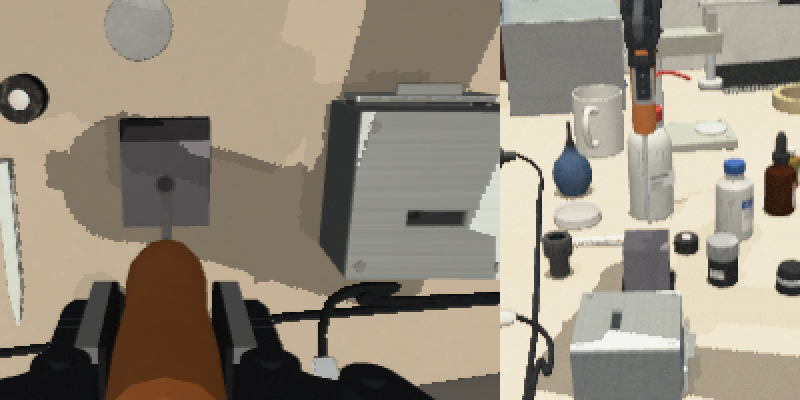

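The wrist crop shows the shaft running from the handle down to the hole at crop (165,184), and the cassette's slot is in view at (436,218). The cans and mount haven't moved. I'll fit the shaft line from the depth data.

```bash
python3 - <<'E'
from h import *
import pickle
from scipy.spatial.transform import Rotation as Ro
st,d=pickle.load(open("w2.pkl","rb"))
A=Ro.from_quat(st["ee_rot"]).as_matrix()
def rep(name,P):
    Q=(P-st["position"])@A   # tool coords
    m=(abs(Q[:,0])<25)&(abs(Q[:,1])<15)&(Q[:,2]>25)&(Q[:,2]<150)
    Q=Q[m]; print(name,len(Q))
    for a in range(25,150,10):
        q=Q[(Q[:,2]>=a)&(Q[:,2]<a+10)]
        if len(q): print(a,len(q),q.mean(0).round(1),np.ptp(q,axis=0).round(1))
    if len(Q): print("zmax",np.sort(Q[:,2])[-5:])
P=np.array([wrist(st,u,v,d=d[v,u]) for v in range(90,290) for u in range(200,310) if d[v,u]>0]); rep("wrist",P)
d2=np.load("pics/s2.npy")
P=np.array([w("scene",u,v,d=d2[v,u]) for v in range(100,230) for u in range(190,235) if d2[v,u]>0]); rep("scene",P)
p=P[(P[:,2]>60)&(P[:,2]<66)&(abs(P[:,0]-458)<40)&(abs(P[:,1]+401)<40)]; print("stand top pts",len(p),(p.min(0)+p.max(0))/2)
E
```

```text
Traceback (most recent call last):
  File "h.py", line 11, in wrist
    p=camera_params("wrist");K=np.array(p["camera_matrix"]);M=np.array(p["mount"])
ValueError: time passes only in moves, steps and waits
```

```bash
sed -i '2a import functools; camera_params=functools.cache(camera_params)' h.py; cat > tipfit.py <<'E'
from h import *
from scipy.spatial.transform import Rotation as Ro
def rep(name,P,st):
    A=Ro.from_quat(st["ee_rot"]).as_matrix()
    Q=(P-st["position"])@A
    Q=Q[(abs(Q[:,0])<25)&(abs(Q[:,1])<15)&(Q[:,2]>25)&(Q[:,2]<150)]
    print(name,len(Q))
    for a in range(25,150,10):
        q=Q[(Q[:,2]>=a)&(Q[:,2]<a+10)]
        if len(q): print(a,len(q),q.mean(0).round(1),np.ptp(q,axis=0).round(1))
    if len(Q): print("zmax",np.sort(Q[:,2])[-5:])
def wr(st,d): return np.array([wrist(st,u,v,d=d[v,u]) for v in range(90,290) for u in range(200,310) if d[v,u]>0])
def sc(d2): return np.array([w("scene",u,v,d=d2[v,u]) for v in range(100,260) for u in range(170,240) if d2[v,u]>0])
E
python3 - <<'E'
from tipfit import *
import pickle
st,d=pickle.load(open("w2.pkl","rb")); rep("wrist",wr(st,d),st)
P=sc(np.load("pics/s2.npy")); rep("scene",P,st)
p=P[(P[:,2]>60)&(P[:,2]<66)&(abs(P[:,0]-458)<40)&(abs(P[:,1]+401)<40)]; print("stand top pts",len(p),(p.min(0)+p.max(0))/2)
E
```

```text
wrist 184
25 61 [ 9.1 -0.4 29.7] [ 8.8 21.7  9.4]
35 12 [ 7.5  2.6 36.2] [ 4.5 14.2  3.1]
55 3 [-0.4  1.2 63.9] [1.1 1.6 3. ]
65 19 [-0.6  0.2 69.5] [1.3 3.3 8.9]
75 19 [-0.8  0.5 79.7] [1.4 3.4 8.8]
85 15 [-1.2  0.4 89.9] [1.2 3.5 7.5]
95 17 [-1.2  0.3 99.6] [1.7 3.7 9.5]
105 14 [ -1.4   0.7 109.9] [1.6 3.8 9.4]
115 14 [ -1.8   0.5 120.6] [1.6 4.  9. ]
125 9 [ -1.9   0.7 130.1] [1.8 4.1 6.8]
135 1 [ -1.6   0.5 135.9] [0. 0. 0.]
zmax [131.42225699 132.5887017  132.86579867 133.15389257 135.9017769 ]
scene 140
25 46 [ 0.1  9.4 30.4] [23.3 13.6  8.8]
35 13 [-2.   6.4 38.5] [16.7 11.4  9.3]
45 9 [-1.7  1.2 50.2] [4.5 6.4 7.9]
55 12 [-0.9  1.  59.6] [4.1 3.9 9.7]
65 8 [-0.8  1.4 70.4] [2.3 3.  7.3]
75 8 [-1.2  1.3 79.7] [2.7 5.8 8.4]
85 8 [-1.5  1.9 88.9] [2.4 4.3 6.8]
95 9 [-2.1  1.  99.4] [2.7 5.  8.4]
105 9 [ -2.3   0.8 110.1] [2.4 3.6 8.3]
115 8 [ -2.8   1.8 120. ] [2.5 3.9 7.1]
125 9 [ -3.1   1.9 130.3] [2.7 4.3 8.6]
135 1 [ -4.6   0.8 136.3] [0. 0. 0.]
zmax [130.77145883 133.29290381 134.5503706  134.98063872 136.26580971]
stand top pts 263 [ 460.52233111 -404.70947237   62.72992277]
```

The shaft tilts about 0.023 rad from the tool axis, with the tip at about tool (−3.3, 0.4, 134.5). I'll straighten it and carry it over the slot.

>>> servo_tool([
  {"travel":[0,0,0],"rot":[0,0.0037,0],"hand":0},
  {"travel":[-0.01,0.05,0],"rot":[0,0,0],"hand":0},
  {"travel":[-0.02,0.1,0],"rot":[0,0,0],"hand":0},
  {"travel":[-0.02,0.13,0],"rot":[0,0,0],"hand":0},
  {"travel":[-0.02,0.13,0],"rot":[0,0,0],"hand":0},
  {"travel":[-0.02,0.11,0],"rot":[0,0,0],"hand":0},
  {"travel":[-0.01,0.08,0],"rot":[0,0,0],"hand":0},
  {"travel":[-0.003,0.03,0],"rot":[0,0,0],"hand":0},
  {"travel":[0,0,0],"rot":[0,0,0],"hand":0},
  {"travel":[0,0,0],"rot":[0,0,0],"hand":0},
])

```text
clock: 4.58
position: [508.5, -252.4, 229.9]
ee_rot: [0.087, 0.996, 0.001, -0.012]
contact_force: [-0.4, 0.2, 0.1]
gripper_width: 25.8
grasp_force: 59.1
```

```bash
python3 - <<'E'
from tipfit import *
from bench import sensors,get_image
import pickle
st=sensors.read_state(); im,d=get_image("wrist"); i2,d2=get_image("scene")
pickle.dump((st,d),open("w3.pkl","wb"))
print(st["position"],st["ee_rot"],st["contact_force"],st["joints"])
rep("wrist",wr(st,d),st); rep("scene",sc(d2),st)
a=cv2.resize(im[150:250,190:315,::-1],(500,400),interpolation=3); b=cv2.resize(i2[200:280,165:225,::-1],(300,400),interpolation=3)
cv2.imwrite("pics/c3.png",np.hstack([a,b]))
E
```

```text
[ 508.46383917 -252.39708241  229.89938061] [ 8.69820802e-02  9.96136404e-01  9.48211883e-04 -1.20616053e-02] [-0.43747605  0.2142662   0.14649263] [-1.75265208e-01  3.00242784e-01 -1.21732998e-01  2.54938645e-04
 -1.17301764e+00 -1.56982978e+00]
wrist 187
25 65 [ 8.9 -0.2 29.5] [ 9.1 21.7  9.6]
35 10 [ 8.1  0.7 36.3] [ 3.4 12.9  1.8]
55 4 [-0.5  0.6 64.1] [0.9 3.1 1.9]
65 20 [-0.6  0.4 70.2] [1.4 3.3 9.4]
75 17 [-0.8  0.4 80.1] [1.3 3.4 8.9]
85 16 [-1.1  0.3 90. ] [1.6 3.5 9. ]
95 16 [ -1.3   0.5 100.1] [1.5 3.7 9.2]
105 13 [ -1.5   0.6 109.8] [1.7 3.8 8.6]
115 14 [ -1.7   0.4 119.9] [1.8 3.9 9.6]
125 11 [ -2.    0.7 129.6] [1.6 4.1 6.9]
135 1 [ -1.7   0.5 136.4] [0. 0. 0.]
zmax [131.75078553 132.22637112 132.43712446 132.71588547 136.43088975]
scene 183
25 61 [ 0.2  8.8 29.9] [24.1 14.   9.8]
35 16 [-0.7  5.7 37.7] [21.2 11.   8.6]
45 10 [-1.5  1.  49.9] [2.5 3.4 8.8]
55 15 [-1.5  0.5 60.2] [4.  4.3 8.1]
65 11 [-1.6  0.9 69.8] [3.9 4.2 8.3]
75 10 [-2.2  0.9 80.5] [2.6 4.7 8.7]
85 14 [-1.8  0.7 89.9] [4.5 3.1 9.3]
95 11 [-2.4  0.9 99.8] [3.6 4.3 8.9]
105 9 [ -2.8   0.3 110.6] [2.5 4.  8.1]
115 16 [ -2.6   0.8 120.2] [4.4 5.9 8.9]
125 8 [ -2.6   1.2 130.2] [2.2 2.5 7.8]
135 2 [ -3.1   0.2 136.2] [1.8 0.9 0.6]
zmax [131.89119898 133.02470756 134.1945494  135.89989845 136.50091415]
```

View pics/c3.png

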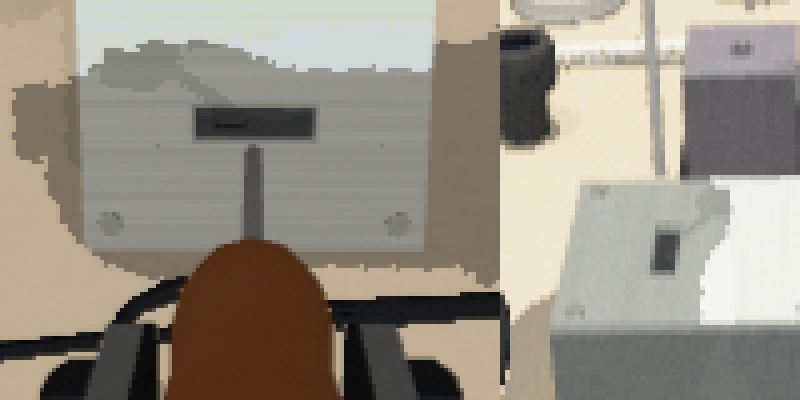

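The wrist crop shows the tip at about (253,147), so full-image (253.3,186.8), and the slot centred at (255,123), full (253.8,180.8). A darker patch 33 px (≈9 mm) wide sits at crop x≈231 inside the slot, probably the pocket, about 6–7 mm towards −y.

```bash
python3 - <<'E'
from tipfit import *
import pickle
st,d=pickle.load(open("w3.pkl","rb")); A=Ro.from_quat(st["ee_rot"]).as_matrix()
tip=st["position"]+A@np.array([-3.4,.5,134.5])
sw=wrist(st,253.4,180.4,62); ss=w("scene",197.5,249.9,62)
pw=[wrist(st,190+(u)/4-.4,150+125/4-.4,46) for u in (215,231,248)]
sl=[wrist(st,190+(u)/4-.4,150+123/4-.4,62) for u in (194,316)]
c=np.array([[-.985,.17,0],[.17,.985,0],[0,0,1]])  # rows: tool-level x, y, up
# tip seen in scene at z~95
ts=w("scene",196.1,235.1,tip[2])
print("tip",tip.round(1),"tip scene",ts.round(1),"slot wrist",sw.round(1),"scene",ss.round(1))
print("slot-tip in level tool axes: wrist",(c@(sw-tip)).round(1),"scene",(c@(ss-ts)).round(1),"prior",(c@(np.array([508.4,-251.4,62])-tip)).round(1))
print("pocket rel slot",[(c@(p-sw)).round(1) for p in pw],"slot ends",[(c@(p-sw)).round(1) for p in sl])
print("toolz",A[:,2])
E
```

```text
tip [ 508.7 -252.    95.4] tip scene [ 509.6 -245.5   95.4] slot wrist [ 508.2 -251.3   62. ] scene [ 508.8 -246.2   62. ]
slot-tip in level tool axes: wrist [  0.6   0.5 -33.4] scene [  0.7  -0.9 -33.4] prior [  0.4   0.5 -33.4]
pocket rel slot [array([ -4.1, -12. , -16. ]), array([ -4.1,  -7.2, -16. ]), array([ -4.1,  -2.1, -16. ])] slot ends [array([  0.1, -17.4,   0. ]), array([-0. , 17.3,  0. ])]
toolz [-0.02386505  0.00398738 -0.99970724]
```

>>> servo_tool([
  {"travel":[0.002,-0.014,0.02],"rot":[0,0,0],"hand":0},
  {"travel":[-0.001,-0.013,0.03],"rot":[0,0,0],"hand":0},
  {"travel":[-0.001,0,0.03],"rot":[0,0,0],"hand":0},
  {"travel":[-0.001,0,0.03],"rot":[0,0,0],"hand":0},
  {"travel":[0,0,0.014],"rot":[0,0,0],"hand":0},
  {"travel":[0,0,0],"rot":[0,0,0],"hand":0},
  {"travel":[0,0,0],"rot":[0,0,0],"hand":0},
])

```text
clock: 5.27
position: [506.7, -259.3, 198.9]
ee_rot: [0.087, 0.996, 0.001, -0.012]
contact_force: [0.8, 0.2, 0.4]
gripper_width: 25.7
grasp_force: 59.1
```

>>> servo_tool([
  {"travel":[0,0,0.004],"rot":[0,0,0],"hand":0},
  {"travel":[0,0,0.004],"rot":[0,0,0],"hand":0},
  {"travel":[0,0,0],"rot":[0,0,0],"hand":0},
  {"travel":[0,0,0],"rot":[0,0,0],"hand":0},
])

```text
clock: 5.6
position: [506.9, -259.1, 197.4]
ee_rot: [0.087, 0.996, 0.001, -0.011]
contact_force: [0.2, -0.5, -1.3]
gripper_width: 25.6
grasp_force: 59.1
```

>>> servo_tool([
  {"travel":[0,0,0.004],"rot":[0,0,0],"hand":0},
  {"travel":[0,0,0.004],"rot":[0,0,0],"hand":0},
  {"travel":[0,0,0],"rot":[0,0,0],"hand":0},
  {"travel":[0,0,0],"rot":[0,0,0],"hand":0},
])

```text
clock: 5.93
position: [506.7, -259.2, 195.2]
ee_rot: [0.087, 0.996, 0.001, -0.012]
contact_force: [0.4, -0.4, -0.4]
gripper_width: 25.6
grasp_force: 59.1
```

>>> servo_tool([
  {"travel":[0,0,0.004],"rot":[0,0,0],"hand":0},
  {"travel":[0,0,0.004],"rot":[0,0,0],"hand":0},
  {"travel":[0,0,0],"rot":[0,0,0],"hand":0},
  {"travel":[0,0,0],"rot":[0,0,0],"hand":0},
])

```text
clock: 6.27
position: [506.6, -259.2, 193.1]
ee_rot: [0.087, 0.996, 0.001, -0.012]
contact_force: [0.3, -0.8, -0.2]
gripper_width: 25.4
grasp_force: 59.1
```

>>> servo_tool([
  {"travel":[0,0,0.004],"rot":[0,0,0],"hand":0},
  {"travel":[0,0,0.004],"rot":[0,0,0],"hand":0},
  {"travel":[0,0,0],"rot":[0,0,0],"hand":0},
  {"travel":[0,0,0],"rot":[0,0,0],"hand":0},
])

```text
clock: 6.6
position: [506.6, -259.2, 191.1]
ee_rot: [0.087, 0.996, 0.001, -0.012]
contact_force: [-0.1, 0.6, -1.2]
gripper_width: 25.6
grasp_force: 59.1
```

The tip is inside the slot with no contact. The sill should come at TCP z≈180.5.

>>> servo_tool([
  {"travel":[-0.001,0,0.01],"rot":[0,0,0],"hand":0},
  {"travel":[0,0,0.01],"rot":[0,0,0],"hand":0},
  {"travel":[0,0,0.01],"rot":[0,0,0],"hand":0},
  {"travel":[0,0,0],"rot":[0,0,0],"hand":0},
  {"travel":[0,0,0],"rot":[0,0,0],"hand":0},
])

```text
clock: 7.02
position: [506.6, -259.2, 183.4]
ee_rot: [0.087, 0.996, 0.001, -0.012]
contact_force: [-0.7, -1.0, 0.7]
gripper_width: 25.5
grasp_force: 59.1
```

>>> servo_tool([
  {"travel":[0,0,0.004],"rot":[0,0,0],"hand":0},
  {"travel":[0,0,0.004],"rot":[0,0,0],"hand":0},
  {"travel":[0,0,0],"rot":[0,0,0],"hand":0},
  {"travel":[0,0,0],"rot":[0,0,0],"hand":0},
])

```text
clock: 7.35
position: [506.7, -259.2, 181.7]
ee_rot: [0.087, 0.996, 0.001, -0.012]
contact_force: [-0.1, -0.1, -0.7]
gripper_width: 25.6
grasp_force: 59.1
```

>>> servo_tool([
  {"travel":[0,0,0.004],"rot":[0,0,0],"hand":0},
  {"travel":[0,0,0.004],"rot":[0,0,0],"hand":0},
  {"travel":[0,0,0],"rot":[0,0,0],"hand":0},
  {"travel":[0,0,0],"rot":[0,0,0],"hand":0},
])

```text
clock: 7.68
position: [506.6, -259.2, 179.6]
ee_rot: [0.087, 0.996, 0.001, -0.012]
contact_force: [0.7, 0.2, -0.8]
gripper_width: 25.8
grasp_force: 59.1
```

>>> servo_tool([
  {"travel":[0,0,0.004],"rot":[0,0,0],"hand":0},
  {"travel":[0,0,0.002],"rot":[0,0,0],"hand":0},
  {"travel":[0,0,0],"rot":[0,0,0],"hand":0},
  {"travel":[0,0,0],"rot":[0,0,0],"hand":0},
])

```text
clock: 8.02
position: [506.6, -259.2, 178.2]
ee_rot: [0.087, 0.996, 0.001, -0.012]
contact_force: [0.6, -0.1, -1.1]
gripper_width: 25.5
grasp_force: 59.1
```

>>> servo_tool([
  {"travel":[0,0,0.002],"rot":[0,0,0],"hand":0},
  {"travel":[0,0,0.002],"rot":[0,0,0],"hand":0},
  {"travel":[0,0,0],"rot":[0,0,0],"hand":0},
  {"travel":[0,0,0],"rot":[0,0,0],"hand":0},
])

```text
clock: 8.35
position: [506.6, -259.2, 177.2]
ee_rot: [0.087, 0.996, 0.001, -0.012]
contact_force: [-0.4, -0.1, -0.5]
gripper_width: 25.5
grasp_force: 59.1
```

There is no force 3 mm below where the sill should be, so the tip is in the pocket. The button should come at about TCP z 174.5.

>>> servo_tool([
  {"travel":[0,0,0.004],"rot":[0,0,0],"hand":0},
  {"travel":[0,0,0.002],"rot":[0,0,0],"hand":0},
  {"travel":[0,0,0],"rot":[0,0,0],"hand":0},
  {"travel":[0,0,0],"rot":[0,0,0],"hand":0},
])

```text
clock: 8.68
position: [506.8, -259.2, 176.2]
ee_rot: [0.087, 0.996, 0.001, -0.011]
contact_force: [0.4, 0.9, 2.7]
gripper_width: 25.8
grasp_force: 59.1
```

>>> servo_tool([
  {"travel":[0,0,0.004],"rot":[0,0,0],"hand":0},
  {"travel":[0,0,0.002],"rot":[0,0,0],"hand":0},
  {"travel":[0,0,0],"rot":[0,0,0],"hand":0},
  {"travel":[0,0,0],"rot":[0,0,0],"hand":0},
])

```text
clock: 9.02
position: [506.9, -259.3, 175.0]
ee_rot: [0.087, 0.996, 0.001, -0.011]
contact_force: [-0.1, -0.0, 5.6]
gripper_width: 25.5
grasp_force: 59.4
```

>>> servo_tool([
  {"travel":[0,0,0.004],"rot":[0,0,0],"hand":0},
  {"travel":[0,0,0.002],"rot":[0,0,0],"hand":0},
  {"travel":[0,0,0],"rot":[0,0,0],"hand":0},
  {"travel":[0,0,0],"rot":[0,0,0],"hand":0},
])

```text
clock: 9.35
position: [506.9, -259.3, 173.5]
ee_rot: [0.087, 0.996, 0.001, -0.011]
contact_force: [0.1, 1.6, 5.0]
gripper_width: 25.6
grasp_force: 59.5
```

The force rises slowly, as the button's spring would and not like the sill, so this is the button. I'll keep pressing.

>>> servo_tool([
  {"travel":[0,0,0.004],"rot":[0,0,0],"hand":0},
  {"travel":[0,0,0.002],"rot":[0,0,0],"hand":0},
  {"travel":[0,0,0],"rot":[0,0,0],"hand":0},
  {"travel":[0,0,0],"rot":[0,0,0],"hand":0},
])

```text
clock: 9.68
position: [506.9, -259.3, 172.1]
ee_rot: [0.087, 0.996, 0.001, -0.011]
contact_force: [0.2, -0.1, 5.6]
gripper_width: 25.9
grasp_force: 59.6
```

>>> servo_tool([
  {"travel":[0,0,0.004],"rot":[0,0,0],"hand":0},
  {"travel":[0,0,0.002],"rot":[0,0,0],"hand":0},
  {"travel":[0,0,0],"rot":[0,0,0],"hand":0},
  {"travel":[0,0,0],"rot":[0,0,0],"hand":0},
])

```text
clock: 10.02
position: [506.7, -259.3, 170.1]
ee_rot: [0.087, 0.996, 0.001, -0.011]
contact_force: [1.0, 0.2, 4.8]
gripper_width: 25.9
grasp_force: 59.7
```

```bash
python3 - <<'E'
from h import *
from bench import sensors,get_image
i2,d2=get_image("scene"); cv2.imwrite("pics/s4.png",i2[:,:,::-1])
a=cv2.imread("pics/scene0.png"); df=np.abs(a.astype(int)-i2[:,:,::-1]).sum(2)
print(sensors.read_state()["contact_force"])
d0=np.load("pics/scene0.npy")
for u in range(228,262,3): print(u,w("scene",u,268,d=d2[268,u]).round(0),w("scene",u,268,d=d0[268,u]).round(0))
E
```

```text
[-0.15343159  0.62725542  4.63565287]
228 [ 459. -191.   51.] [ 459. -192.   51.]
231 [ 445. -247.   10.] [ 445. -247.   10.]
234 [ 439. -246.   10.] [ 443. -220.   29.]
237 [ 437. -226.   24.] [ 431. -258.    1.]
240 [ 431. -227.   22.] [ 425. -259.   -1.]
243 [ 425. -223.   24.] [ 419. -258.   -1.]
246 [ 419. -223.   23.] [ 413. -257.   -2.]
249 [ 414. -221.   23.] [ 407. -255.   -1.]
252 [ 401. -254.   -1.] [ 401. -253.   -1.]
255 [ 396. -251.   -0.] [ 395. -251.   -0.]
258 [ 389. -250.   -0.] [ 390. -250.   -0.]
261 [ 383. -250.   -1.] [ 383. -251.   -2.]
```

The drawer is springing out. I'll hold until it reaches its stop, then check again.

>>> servo_tool([
  {"travel":[0,0,0],"rot":[0,0,0],"hand":0},
  {"travel":[0,0,0],"rot":[0,0,0],"hand":0},
  {"travel":[0,0,0],"rot":[0,0,0],"hand":0},
  {"travel":[0,0,0],"rot":[0,0,0],"hand":0},
  {"travel":[0,0,0],"rot":[0,0,0],"hand":0},
  {"travel":[0,0,0],"rot":[0,0,0],"hand":0},
])

```text
clock: 10.57
position: [506.6, -259.2, 169.8]
ee_rot: [0.087, 0.996, 0.001, -0.011]
contact_force: [1.3, 0.2, 4.9]
gripper_width: 25.9
grasp_force: 59.7
```

```bash
python3 - <<'E'
from h import *
from bench import sensors,get_image
i2,d2=get_image("scene")
print(sensors.read_state()["contact_force"])
d0=np.load("pics/scene0.npy")
for u in range(240,268,2): print(u,w("scene",u,268,d=d2[268,u]).round(0),w("scene",u,262,d=d2[262,u]).round(0),w("scene",u,262,d=d0[262,u]).round(0))
E
```

```text
[-0.09553004  0.56455115  5.31769769]
240 [ 431. -224.   24.] [ 427. -245.   23.] [ 421. -280.   -1.]
242 [ 427. -225.   23.] [ 423. -246.   22.] [ 417. -278.   -0.]
244 [ 423. -224.   23.] [ 419. -245.   22.] [ 413. -277.   -0.]
246 [ 420. -222.   23.] [ 416. -243.   23.] [ 409. -276.   -0.]
248 [ 416. -222.   23.] [ 411. -245.   21.] [ 405. -275.   -0.]
250 [ 408. -240.   10.] [ 404. -261.    9.] [ 401. -275.   -1.]
252 [ 401. -254.   -1.] [ 400. -257.   11.] [ 397. -274.   -1.]
254 [ 407. -208.   32.] [ 403. -225.   33.] [ 393. -272.   -0.]
256 [ 394. -250.    0.] [ 399. -226.   32.] [ 388. -275.   -3.]
258 [ 389. -251.   -1.] [ 394. -229.   29.] [ 385. -272.   -1.]
260 [ 385. -249.   -1.] [ 381. -269.    0.] [ 381. -270.   -1.]
262 [ 381. -249.   -1.] [ 377. -270.   -1.] [ 377. -269.   -0.]
264 [ 378. -246.    1.] [ 373. -268.   -1.] [ 372. -270.   -2.]
266 [ 373. -247.   -1.] [ 369. -268.   -1.] [ 369. -268.   -1.]
```

The drawer is fully out, about 40 mm. Now I withdraw and work out the hole position from the earlier frames.

>>> servo_tool([
  {"travel":[0,0,-0.02],"rot":[0,0,0],"hand":0},
  {"travel":[0.001,0,-0.04],"rot":[0,0,0],"hand":0},
  {"travel":[0.001,0,-0.05],"rot":[0,0,0],"hand":0},
  {"travel":[0.001,0,-0.05],"rot":[0,0,0],"hand":0},
  {"travel":[0.001,0,-0.05],"rot":[0,0,0],"hand":0},
  {"travel":[0.001,0,-0.05],"rot":[0,0,0],"hand":0},
  {"travel":[0.001,0,-0.02],"rot":[0,0,0],"hand":0},
  {"travel":[0,0,0],"rot":[0,0,0],"hand":0},
  {"travel":[0,0,0],"rot":[0,0,0],"hand":0},
])

```text
clock: 11.37
position: [505.9, -258.8, 239.0]
ee_rot: [0.088, 0.996, 0.002, -0.012]
contact_force: [-0.4, 0.4, -0.8]
gripper_width: 25.8
grasp_force: 59.3
```

```bash
python3 - <<'E'
from tipfit import *
import pickle
from bench import sensors
st,d=pickle.load(open("w2.pkl","rb")); A=Ro.from_quat(st["ee_rot"]).as_matrix()
im=cv2.imread("pics/w2.png").astype(int).sum(2)
print("tip w2",(st["position"]+A@[-3.4,.5,134.5]).round(1),"hole",wrist(st,252.25,181.75,64).round(1))
c=[(120,117.5),(209,117.5),(209,226),(122,227)]  # stand front-bottom/top edges in c2
q=[wrist(st,170+u/2-.25,90+v/2-.25,64) for u,v in [(121,142),(209.5,141.5),(209.5,226),(121.5,227)]]
print("stand corners",np.round(q,1).tolist(),np.mean(q,0).round(1))
print(im[172:192,244:262])
s=sensors.read_state(); print(s["position"],s["ee_rot"])
E
```

```text
tip w2 [ 458.6 -402.8   95.6] hole [ 459.8 -403.7   64. ]
stand corners [[431.8, -423.6, 64.0], [440.1, -375.1, 64.0], [489.0, -382.7, 64.0], [480.7, -433.1, 64.0]] [ 460.4 -403.6   64. ]
[[224 226 224 227 224 223 223 222 223 223 226 226 223 223 225 221 222 221]
 [226 223 224 224 222 223 222 223 223 223 222 223 223 223 221 224 221 221]
 [223 224 226 223 223 223 226 223 223 225 224 222 224 221 221 221 221 221]
 [224 223 224 220 223 225 225 224 224 223 222 221 221 221 221 221 221 224]
 [225 223 226 222 223 226 224 225 221 221 221 223 222 221 222 221 222 221]
 [226 229 250 224 229 254 247 217 197 198 212 221 220 223 220 221 221 221]
 [252 254 250 227 223 220 185 162 162 165 180 206 213 224 225 224 223 223]
 [252 254 254 251 217 183 142 131 132 131 140 170 203 240 253 255 250 223]
 [252 254 253 246 188 139 129 132 133 133 134 140 174 228 253 254 255 254]
 [252 252 250 231 190 126 130 133 132 133 133 144 174 212 253 254 251 254]
 [253 250 247 223 192 129 129 132 134 131 135 138 162 212 251 253 252 255]
 [252 250 249 235 195 144 131 132 133 134 136 144 193 214 252 254 255 254]
 [253 252 253 247 199 162 132 131 133 134 140 165 211 225 252 252 253 251]
 [250 253 252 248 224 189 182 153 137 145 179 210 216 251 253 253 253 250]
 [250 251 252 252 249 227 211 213 212 220 208 223 241 250 252 252 252 253]
 [250 250 250 252 250 251 248 227 232 235 228 228 250 250 251 249 251 252]
 [252 253 250 252 252 252 248 224 230 230 228 231 250 250 251 249 250 252]
 [252 251 249 253 249 250 248 227 228 229 228 232 251 250 251 250 247 250]
 [252 251 249 249 251 251 249 230 229 235 227 224 251 251 252 250 250 250]
 [250 251 251 251 250 249 249 237 234 238 229 228 248 249 249 250 248 249]]
[ 505.87620719 -258.77192818  239.03443556] [ 0.08762604  0.9960756   0.0015182  -0.0123597 ]
```

>>> servo_tool([
  {"travel":[0.01,-0.05,0],"rot":[0,0,0],"hand":0},
  {"travel":[0.015,-0.1,0],"rot":[0,0,0],"hand":0},
  {"travel":[0.015,-0.13,0],"rot":[0,0,0],"hand":0},
  {"travel":[0.015,-0.13,0],"rot":[0,0,0],"hand":0},
  {"travel":[0.015,-0.11,0],"rot":[0,0,0],"hand":0},
  {"travel":[0.01,-0.06,0.02],"rot":[0,0,0],"hand":0},
  {"travel":[0,-0.024,0.02],"rot":[0,0,0],"hand":0},
  {"travel":[0,0,0],"rot":[0,0,0],"hand":0},
  {"travel":[0,0,0],"rot":[0,0,0],"hand":0},
])

```text
clock: 12.12
position: [459.7, -404.0, 228.9]
ee_rot: [0.088, 0.996, 0.002, -0.013]
contact_force: [-0.3, 0.5, -0.4]
gripper_width: 25.7
grasp_force: 59.3
```

```bash
python3 - <<'E'
from tipfit import *
from bench import sensors,get_image
st=sensors.read_state(); im,d=get_image("wrist"); A=Ro.from_quat(st["ee_rot"]).as_matrix()
print(st["position"],st["ee_rot"],st["contact_force"]); rep("wrist",wr(st,d),st)
print("tip",(st["position"]+A@[-3.4,.5,134.5]).round(1))
cv2.imwrite("pics/c5.png",cv2.resize(im[150:250,190:315,::-1],(750,600),interpolation=3))
E
```

```text
[ 459.70191132 -403.95292654  228.90308378] [ 0.08771534  0.99606187  0.00171979 -0.01279876] [-0.29162738  0.54266229 -0.42937413]
wrist 188
25 63 [ 8.8  0.6 29.3] [10.3 22.9  9. ]
35 12 [ 7.8  1.9 36.2] [ 3.8 13.6  2.7]
55 4 [-0.4  0.  63.7] [0.6 2.3 2.1]
65 18 [-0.6  0.5 69.2] [1.7 3.3 9. ]
75 20 [-0.9  0.4 79.6] [1.9 3.4 9.6]
85 16 [-1.   0.3 89.8] [1.4 3.5 8.8]
95 16 [ -1.3   0.5 100.1] [1.5 3.7 9.4]
105 13 [ -1.5   0.6 109.8] [1.9 3.8 9.5]
115 14 [ -1.6   0.4 119.7] [1.3 3.9 9.1]
125 11 [ -2.1   0.7 129.9] [2.  4.1 8.6]
135 1 [ -1.7   0.5 136.3] [0. 0. 0.]
zmax [131.98683912 132.2054236  132.58686894 133.94738001 136.26191926]
tip [ 459.7 -403.3   94.4]
```

View pics/c5.png

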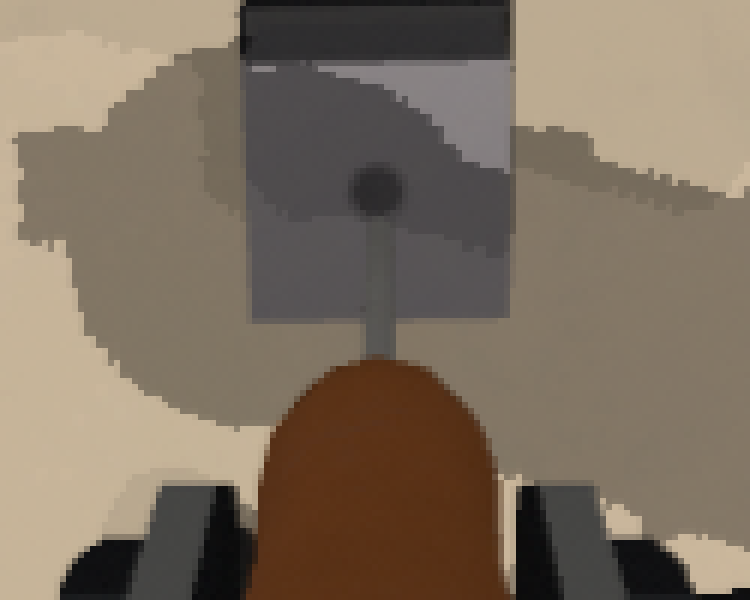

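The hole is at (376,190) in the crop, full-image (252.3,181.3). The shaft meets its near edge in the view, at crop x 379.

```bash
python3 - <<'E'
from tipfit import *
from bench import sensors
st=sensors.read_state(); print(wrist(st,252.25,181.25,64).round(1), Ro.from_quat(st["ee_rot"]).as_matrix()[2].round(4))
E
```

```text
[ 460.2 -403.8   64. ] [ 2.460e-02  6.000e-04 -9.997e-01]
```

>>> servo_tool([
  {"travel":[-0.0023,-0.0016,0.02],"rot":[0,0,0],"hand":0},
  {"travel":[-0.001,0,0.04],"rot":[0,0,0],"hand":0},
  {"travel":[-0.001,0,0.04],"rot":[0,0,0],"hand":0},
  {"travel":[-0.0007,0,0.01],"rot":[0,0,0],"hand":0},
  {"travel":[0,0,0],"rot":[0,0,0],"hand":0},
  {"travel":[0,0,0],"rot":[0,0,0],"hand":0},
])

```text
clock: 12.67
position: [460.9, -404.6, 202.3]
ee_rot: [0.087, 0.996, 0.001, -0.012]
contact_force: [0.3, -0.2, -0.5]
gripper_width: 25.7
grasp_force: 59.3
```

>>> servo_tool([
  {"travel":[0,0,0.006],"rot":[0,0,0],"hand":0},
  {"travel":[0,0,0.006],"rot":[0,0,0],"hand":0},
  {"travel":[0,0,0],"rot":[0,0,0],"hand":0},
  {"travel":[0,0,0],"rot":[0,0,0],"hand":0},
])

```text
clock: 13.0
position: [460.8, -404.9, 199.8]
ee_rot: [0.088, 0.996, 0.001, -0.011]
contact_force: [0.6, 0.3, -0.4]
gripper_width: 25.6
grasp_force: 59.3
```

>>> servo_tool([
  {"travel":[0,0,0.005],"rot":[0,0,0],"hand":0},
  {"travel":[0,0,0.005],"rot":[0,0,0],"hand":0},
  {"travel":[0,0,0],"rot":[0,0,0],"hand":0},
  {"travel":[0,0,0],"rot":[0,0,0],"hand":0},
])

```text
clock: 13.33
position: [460.6, -404.8, 197.1]
ee_rot: [0.087, 0.996, 0.001, -0.012]
contact_force: [1.1, -0.3, -0.2]
gripper_width: 25.8
grasp_force: 59.3
```

>>> servo_tool([
  {"travel":[0,0,0.006],"rot":[0,0,0],"hand":0},
  {"travel":[0,0,0.006],"rot":[0,0,0],"hand":0},
  {"travel":[0,0,0],"rot":[0,0,0],"hand":0},
  {"travel":[0,0,0],"rot":[0,0,0],"hand":0},
])

```text
clock: 13.67
position: [460.5, -404.8, 194.0]
ee_rot: [0.087, 0.996, 0.001, -0.012]
contact_force: [0.3, -0.1, -1.3]
gripper_width: 25.6
grasp_force: 59.3
```

>>> servo_tool([
  {"travel":[-0.001,0,0.01],"rot":[0,0,0],"hand":0},
  {"travel":[0,0,0.01],"rot":[0,0,0],"hand":0},
  {"travel":[0,0,0],"rot":[0,0,0],"hand":0},
  {"travel":[0,0,0],"rot":[0,0,0],"hand":0},
])

```text
clock: 14.0
position: [460.6, -404.7, 188.9]
ee_rot: [0.087, 0.996, 0.001, -0.012]
contact_force: [0.4, 0.5, -1.2]
gripper_width: 25.7
grasp_force: 59.3
```

It's in the hole. Lowering to just above the bottom, original TCP z≈142.

>>> servo_tool([
  {"travel":[-0.0005,0,0.02],"rot":[0,0,0],"hand":0},
  {"travel":[-0.0005,0,0.02],"rot":[0,0,0],"hand":0},
  {"travel":[-0.0005,0,0.02],"rot":[0,0,0],"hand":0},
  {"travel":[-0.0005,0,0.02],"rot":[0,0,0],"hand":0},
  {"travel":[-0.0005,0,0.02],"rot":[0,0,0],"hand":0},
  {"travel":[-0.0005,0,0.02],"rot":[0,0,0],"hand":0},
  {"travel":[-0.0005,0,0.02],"rot":[0,0,0],"hand":0},
  {"travel":[-0.0005,0,0.02],"rot":[0,0,0],"hand":0},
  {"travel":[0,0,0],"rot":[0,0,0],"hand":0},
  {"travel":[0,0,0],"rot":[0,0,0],"hand":0},
])

```text
clock: 14.83
position: [460.7, -404.8, 148.8]
ee_rot: [0.087, 0.996, 0.001, -0.012]
contact_force: [0.8, -0.4, -0.2]
gripper_width: 25.6
grasp_force: 59.3
```

>>> servo_tool([
  {"travel":[0,0,0.008],"rot":[0,0,0],"hand":0},
  {"travel":[0,0,0.008],"rot":[0,0,0],"hand":0},
  {"travel":[0,0,0],"rot":[0,0,0],"hand":0},
  {"travel":[0,0,0],"rot":[0,0,0],"hand":0},
])

```text
clock: 15.17
position: [460.7, -404.8, 145.2]
ee_rot: [0.087, 0.996, 0.001, -0.012]
contact_force: [0.4, -0.1, -1.4]
gripper_width: 25.8
grasp_force: 59.3
```

>>> servo_tool([
  {"travel":[0,0,0.006],"rot":[0,0,0],"hand":0},
  {"travel":[0,0,0.004],"rot":[0,0,0],"hand":0},
  {"travel":[0,0,0],"rot":[0,0,0],"hand":0},
  {"travel":[0,0,0],"rot":[0,0,0],"hand":0},
])

```text
clock: 15.5
position: [460.7, -404.8, 142.6]
ee_rot: [0.087, 0.996, 0.001, -0.012]
contact_force: [0.7, -0.0, -1.0]
gripper_width: 26.2
grasp_force: 59.3
```

>>> servo_tool([
  {"travel":[0,0,0],"rot":[0,0,0],"hand":0.36},
  {"travel":[0,0,0],"rot":[0,0,0],"hand":0.4},
  {"travel":[0,0,0],"rot":[0,0,0],"hand":0.6},
  {"travel":[0,0,0],"rot":[0,0,0],"hand":1},
  {"travel":[0,0,0],"rot":[0,0,0],"hand":1},
  {"travel":[0,0,0],"rot":[0,0,0],"hand":1},
  {"travel":[0,0,0],"rot":[0,0,0],"hand":1},
  {"travel":[0,0,0],"rot":[0,0,0],"hand":1},
])

```text
clock: 16.17
position: [460.7, -404.8, 142.6]
ee_rot: [0.087, 0.996, 0.001, -0.012]
contact_force: [0.1, -0.5, 0.4]
gripper_width: 85.2
grasp_force: 0.0
```

Now I lift clear, then check the driver and the drawer.

>>> servo_tool([
  {"travel":[0,0,-0.03],"rot":[0,0,0],"hand":1},
  {"travel":[0,0,-0.08],"rot":[0,0,0],"hand":1},
  {"travel":[0,0,-0.12],"rot":[0,0,0],"hand":1},
  {"travel":[0,0,-0.12],"rot":[0,0,0],"hand":1},
  {"travel":[0,0,-0.12],"rot":[0,0,0],"hand":1},
  {"travel":[0,0,-0.08],"rot":[0,0,0],"hand":1},
  {"travel":[0,0,0],"rot":[0,0,0],"hand":1},
  {"travel":[0,0,0],"rot":[0,0,0],"hand":1},
  {"travel":[0,0,0],"rot":[0,0,0],"hand":1},
])

```text
clock: 16.92
position: [463.4, -405.0, 279.6]
ee_rot: [0.088, 0.996, 0.002, -0.012]
contact_force: [-0.6, 0.9, -0.9]
gripper_width: 85.0
grasp_force: 0.0
```

```bash
python3 - <<'E'
from h import *
from bench import get_image
i2,d2=get_image("scene")
cv2.imwrite("pics/end.png",cv2.resize(i2[130:300,150:310,::-1],(565,600),interpolation=3))
for u in range(244,264,3): print(u,w("scene",u,262,d=d2[262,u]).round(0))
E
```

```text
244 [ 420. -242.   24.]
247 [ 414. -242.   23.]
250 [ 404. -261.    9.]
253 [ 404. -229.   31.]
256 [ 399. -226.   32.]
259 [ 383. -270.   -0.]
262 [ 376. -271.   -2.]
```

View pics/end.png

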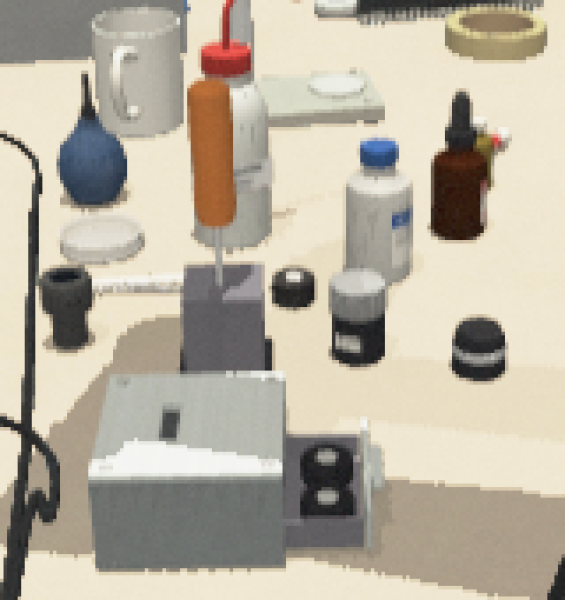

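The drawer is open at crop (325,490), the driver stands upright in its stand at (215,160), the small items are where they were, and the gripper is clear.

```bash
python3 -c "
from bench import job_done; print(job_done())"
```

```text
the job is handed in; nothing more can be done
None
```

The job is handed in with no verdict returned: the button was found and pressed with no reading above about 6 N, the drawer is open about 40 mm, the driver is back upright in its stand, and the small items look unmoved.

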